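Restock the condiment bay and call for pick-up

ROBOT

A 6-joint arm with a two-finger parallel gripper is mounted at the origin on the work surface. World frame = base frame: x ahead of the robot, y to its left, z up, the work surface at z = 0. Lengths are in m, angles in rad, forces in N, time in s.
With the tool pointing down it reaches from about 0.25 to 0.775 m from the base axis. Payload 4 kg.
Tool frame: the origin (TCP) lies at the very end of the fingers, on their centre line; the grasp point (between the pads) lies 19 mm behind it (bot.grip_depth is the distance from the TCP to the grasp point, in m); z points along the fingers, y is the line along which they close (so a half turn about z gives the same grasp; the last joint's range is limited). The gripper opens to 85 mm and grips with 20 to 120 N. Pads are 22 mm wide; open, the fingers measure 114 mm over their backs; the gripper's body (76 mm by 85 mm) begins 54 mm behind the grasp point. The pads swing forward as they close: fully open they stand 13 mm farther back than shut.
Start: joints at [-1.237, 0.087, 1.371, -0, 1.684, -0.103], TCP at [0.233, -0.498, 0.231] pointing down, gripper open.
Joint ranges: [-3.1, 3.1], [-0.76, 2.03], [0.27, 2.55], [-1.08, 4.22], [0.17, 2.65], [-2.57, 2.57]. Speed limits (rad/s): [2.79, 2.79, 3.14, 3.14, 3.14, 3.14].

INTERFACE

Orientations are given as a rotation vector (axis times angle).
In Python, from cell import bot, cams, ticket gives the robot as it stands.
- The arm moves only by the tool move_arm, never from a script. Its argument "motion" is a list of rows, each an object of numbers: "rx", "ry", "rz": the turn, a rotation vector about the tool's x, y, z in rad; "dx", "dy", "dz": the shift along the tool's x, y, z in m; "claw": the opening, from -1 (shut) to 1 (fully open). A call has 1 to 10 rows; each row is the pose to reach, as a shift and turn from the pose commanded when the call began, along the tool's axes at that moment; what a row does not reach only later rows make up. A row lasts 1/8 s, in which the tool goes at most 62.5 mm and 10.7 degrees, less where a joint would pass 70% of its speed; a pose out of reach is approached as far as the arm can. A call with a gripper value outside its range is refused whole. The fingers move at their own pace and stop on an object; "newtons" is the grip in N (left out, the last holds). Time passes only in rows, so rows that repeat a pose let the fingers close. It gives the time, the measured TCP pose, the force, the opening and the grip force at its end, in the units of the state.
- bot.read_state(): the state, without advancing time (a new reading comes with each control period).
- cams.capture(name): name is "scene" or "top" or "wrist"; returns (picture, depth): 384x512x3 uint8, red, green, blue; 384x512 float32, m along the optical axis (not along the pixel's ray), 0 where there is no reading.
- cams.calibration(name): a dict with "fx", "fy", "cx", "cy" (pixels), "extrinsics" (4x4, takes a point from camera to world coordinates); the wrist camera has in their place "tool_from_camera" (4x4, takes a point from camera to tool coordinates, whose origin is the TCP and whose axes are the flange's). Camera axes: x right, y down, z forward; pixel columns grow to the right and rows downward; lengths in m; the calibration is good to about 2 mm. A picture is of the moment at which its call begins: read the wrist's pose just before it. calibration takes no time and is no camera call.
- ticket.sign_off(): hands the job in; it is judged then, once.
The state is a dict: "t": time; "qpos": joint angles; "dq": joint speeds; "effort": joint torques, N m; "position": TCP position; "tool_rot": TCP orientation; "force": force on the tool from outside, world axes, zero at the start; "ft_torque": the same for the moment, N m; "opening": finger opening in m; "finger_force": force on a finger pad.
Only numpy, scipy, OpenCV 4.12 (cv2) and the standard library are available. Lean on these libraries where they do the work, as an engineer would, in place of code of your own. Each camera call takes 0.05 s, during which the arm holds its last target. There are 200 camera calls.

TASK

Slide the sauce pot, the spice shaker and the toothpick holder across the counter, upright and without lifting them, one after another in any order through the open front of the lime-green condiment bay until each stands fully inside it. Only when all three are in, swing the red-knobbed lever of the call bell away from you all the way to its stop and let it spring back. Leave the yellow-lidded tin, the black dishes and the pump bottle where they stand.

Things in the scene. Friction and masses are not known exactly. Their poses are not given: they have to be found in the camera images.
- bay: Lime-green three-sided condiment bay, fixed, at varying yaw (to 0.2 rad), open at its front (its -x, towards the robot), no sill: things slide in on the counter, tinted pale there. Inside 140 deep (x) by 270 wide (y); walls 8 thick, 52 high. Origin: on the counter, centre of the inside: mouth at x = -70 mm, back wall's face at +70, side walls' faces at y = -135 and +135.
- pot: Round dark brown sauce pot with red lid, 72 mm diameter (lid 69 mm), 66 mm high, about 0.3 kg, loose. Origin: centre of its underside, z up.
- shaker: Round orange spice shaker with a paper band and black cap, 50 mm diameter, 66 mm high, about 0.14 kg, loose. Origin: centre of its underside, z up.
- picks: Square wooden toothpick holder, 60 x 60 mm, 52 mm high (toothpicks show to 67 mm but cannot be touched), about 0.2 kg, loose, at any yaw. Origin: centre of its underside, z up; x and y along its sides.
- bell: Call bell, fixed, left or right of the bay: black base 100 (x) x 130 (y) x 16 mm, chrome dome (68 mm wide, top at 55, centred at y = -25), lever at y = +35 between two steel cheeks (tops at 58). Origin: centre of the base's underside; its x axis points away from the robot (yaw to 0.3 rad) and is the way the lever is pushed.
- lever (a joint): Call lever, turning about the bell's y axis through a pivot at y = +35, z = 45 mm in the bell's frame. 0 rad: at rest, leaning 0.45 rad back to -x; grows as the knob goes to the bell's +x; hard stop at 0.9 rad. Sprung: about 2 N at the knob at first, 4 N at the stop; springs back to 0 when let go.
- lever_tip (a point): Centre of the lever's red ball knob, 30 mm diameter, 100 mm from the pivot on a 10 mm rod: about 135 mm above the counter at rest, 145 mm half way, 135 mm at the stop, 87 mm farther along the bell's x.
- tin: Bystander: small steel tin with yellow lid, 54 mm diameter, 57 mm high, loose. Origin: centre of its underside.
- dishes: Bystander: stack of black dishes, 90 mm diameter, 33 mm high, loose. Origin: centre of its underside.
- pump: Bystander: white pump bottle with a blue band, 76 mm diameter, 159 mm high, loose, on the side of the bay where the bell is not. Origin: centre of its underside. (Behind the bay, from about x = 0.77 m, stand other bottles, a chopstick basket and a glass jar up to 200 mm high.)
Not all that is in view belongs to the job. What is shaped like the bell but pink is not meant.

How it is judged:
By the outcome, as a careful person would: the job done as asked, in the order asked, and still so for the second after the job is handed in, with the robot touching nothing.
It also fails if it takes over 72 s, if anything falls off the work surface, if the arm or the gripper's body presses on something with over 40 N, if the wrist force passes 120 N, or if a joint passes its speed limit or range.

## Working session

There is one attempt and no reset: what is moved stays moved. The work goes in short steps, Python scripts to look and compute and a tool call to move; the robot and the scene stay as the last step left them, time stands still between calls to the robot, and variables do not carry over. Pictures are saved under pics/ and viewed, at most 10 in all, crops included, and the job is handed in when it is done.

Besides the shell and the picture viewer there is one more tool, called after "Emit:" by a JSON object that holds its "api" and its "payload", one argument or row to a line. move_arm: Moves the arm, as the interface text tells. Its arguments: {"type":"object","properties":{"motion":{"type":"array","items":{"type":"object","properties":{"rx":{"type":"number"},"ry":{"type":"number"},"rz":{"type":"number"},"dx":{"type":"number"},"dy":{"type":"number"},"dz":{"type":"number"},"claw":{"type":"number"}}}},"newtons":{"type":"number"}},"required":["motion"]}

```bash
mkdir -p pics; ls; python3 - <<'E'
from cell import bot,cams
import cv2,numpy as np
s=bot.read_state(); print(s)
for n in("scene","top"):
    p,d=cams.capture(n); c=cams.calibration(n); print(n,c)
    np.savez(f'pics/{n}0.npz',p=p,d=d); cv2.imwrite(f'pics/{n}0.png',p[:,:,::-1])
E
```

```text
pics
{'t': 0.0, 'qpos': array([-1.23710684e+00,  8.79573039e-02,  1.37230859e+00,  1.84979257e-05,
        1.68356154e+00, -1.03107333e-01]), 'dq': array([ 0.00068718, -0.00072454,  0.00052596,  0.00017115,  0.00146572,
        0.0006434 ]), 'effort': array([-5.24441821e-04, -3.51870596e+01, -3.13276613e+01, -9.55592009e-05,
        1.08443954e-02,  2.49389655e-05]), 'position': array([ 0.23250363, -0.49788487,  0.23011028]), 'tool_rot': array([-3.06479636e+00, -6.80199148e-01,  3.74870707e-04]), 'force': array([-0.17843068, -0.66293492,  0.95135791]), 'ft_torque': array([-0.01869083,  0.03524125,  0.0030135 ]), 'finger_force': 0.0, 'opening': 0.08541722587718191}
scene {'fx': 463.8639657325916, 'fy': 463.8639657325916, 'cx': 262.94094336769905, 'cy': 191.1764377865422, 'extrinsics': array([[-0.74733669,  0.57574224, -0.33167567,  0.99189469],
       [ 0.6644233 ,  0.64346193, -0.38012947,  0.61196423],
       [-0.00543592, -0.50445775, -0.86341927,  1.32641133],
       [ 0.        ,  0.        ,  0.        ,  1.        ]])}
top {'fx': 424.4464212799709, 'fy': 424.4464212799709, 'cx': 259.6304251490554, 'cy': 194.40901688073606, 'extrinsics': array([[-0.01885033, -0.99701391,  0.07488614,  0.43915606],
       [-0.9993275 ,  0.02114422,  0.02995783,  0.06693811],
       [-0.03145178, -0.07427107, -0.99674199,  1.18977346],
       [ 0.        ,  0.        ,  0.        ,  1.        ]])}
```

View pics/top0.png

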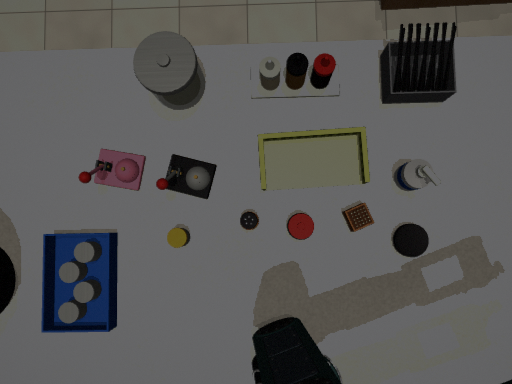

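View pics/scene0.png

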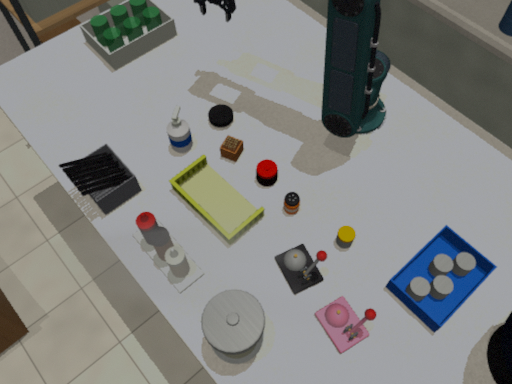

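Top view: bay at (313,160), shaker (249,220), pot (301,226), picks (358,217), dishes (410,240), tin (178,237), pump (413,175). There are two bell-shaped things: the black-based one at (190,177) with its knob at (162,184), and the pink one at (120,170) with its knob at (85,177). The black base with chrome dome fits, so pink is the decoy. I'll measure next and make a confirming crop.

```bash
cat > h.py <<'E'
import cv2,numpy as np
from cell import bot,cams
def ray(n,u,v,z):
    c=cams.calibration(n);E=c['extrinsics']
    r=E[:3,:3]@np.array([(u-c['cx'])/c['fx'],(v-c['cy'])/c['fy'],1]);o=E[:3,3]
    return o+r*(z-o[2])/r[2]
def blobs(p,lo,hi,box,amin=20):
    h=cv2.cvtColor(p,cv2.COLOR_RGB2HSV);m=cv2.inRange(h,lo,hi)
    k=np.zeros_like(m);x0,y0,x1,y1=box;k[y0:y1,x0:x1]=m[y0:y1,x0:x1]
    cs,_=cv2.findContours(k,cv2.RETR_EXTERNAL,cv2.CHAIN_APPROX_NONE)
    return sorted([c for c in cs if cv2.contourArea(c)>amin],key=cv2.contourArea,reverse=True)
def world(n,pts,z): return np.array([ray(n,u,v,z) for u,v in np.reshape(pts,(-1,2))])
E
python3 - <<'E'
from h import *
p=np.load('pics/top0.npz')['p'];n='top'
def show(name,lo,hi,box,z,amin=20):
    for c in blobs(p,lo,hi,box,amin)[:2]:
        (u,v),r=cv2.minEnclosingCircle(c); R=cv2.minAreaRect(c)
        w=world(n,cv2.boxPoints(R),z)
        print(name,'px',round(u),round(v),'circ',ray(n,u,v,z)[:2].round(4),'diam',round(2*r*(1.1898-z)/424,4),'rect c',w[:,:2].mean(0).round(4),'corners',w[:,:2].round(3).tolist())
show('pot',(0,150,80),(8,255,255),(280,205,325,245),.066)
show('shaker',(0,0,0),(179,255,60),(235,205,265,235),.066)
show('picks',(5,80,20),(25,255,255),(335,195,380,240),.052)
show('tin',(20,150,80),(35,255,255),(160,220,195,255),.057)
show('dishes',(0,0,0),(179,255,60),(385,215,435,262),.033)
show('bay',(28,120,60),(45,255,255),(245,115,385,200),.052)
show('bell',(0,0,0),(179,255,60),(150,145,225,205),.016)
show('knob',(0,150,80),(8,255,255),(150,170,175,195),.135)
show('pumpblue',(105,120,20),(130,255,255),(390,150,440,200),.05)
cv2.imwrite('pics/crop1.png',cv2.resize(p[110:270,130:450,::-1],None,fx=2.5,fy=2.5,interpolation=cv2.INTER_CUBIC))
E
```

```text
pot px 301 226 circ [ 0.4384 -0.006 ] diam 0.0673 rect c [ 0.4379 -0.0067] corners [[0.47, 0.024], [0.469, -0.039], [0.406, -0.037], [0.407, 0.026]]
shaker px 249 220 circ [0.4563 0.1301] diam 0.0489 rect c [0.4561 0.1309] corners [[0.446, 0.162], [0.487, 0.141], [0.466, 0.1], [0.425, 0.121]]
picks px 358 217 circ [ 0.4589 -0.1594] diam 0.0849 rect c [ 0.4591 -0.1587] corners [[0.474, -0.117], [0.5, -0.178], [0.444, -0.2], [0.418, -0.14]]
tin px 176 237 circ [0.4139 0.3255] diam 0.0517 rect c [0.4135 0.3255] corners [[0.414, 0.361], [0.448, 0.325], [0.413, 0.291], [0.379, 0.326]]
dishes px 410 240 circ [ 0.3949 -0.2995] diam 0.0996 rect c [ 0.3963 -0.2995] corners [[0.353, -0.25], [0.441, -0.254], [0.439, -0.349], [0.352, -0.345]]
bay px 314 158 circ [ 0.6187 -0.0469] diam 0.3177 rect c [ 0.6216 -0.0455] corners [[0.689, 0.103], [0.702, -0.188], [0.555, -0.192], [0.541, 0.095]]
bell px 190 176 circ [0.5842 0.2962] diam 0.1557 rect c [0.583  0.2977] corners [[0.552, 0.374], [0.649, 0.348], [0.613, 0.222], [0.517, 0.248]]
knob px 161 184 circ [0.5512 0.3469] diam 0.0203 rect c [0.5512 0.3477] corners [[0.56, 0.357], [0.56, 0.339], [0.542, 0.339], [0.543, 0.357]]
pumpblue px 408 176 circ [ 0.5643 -0.2977] diam 0.0714 rect c [ 0.5596 -0.2833] corners [[0.589, -0.258], [0.598, -0.287], [0.531, -0.308], [0.521, -0.279]]
```

View pics/crop1.png

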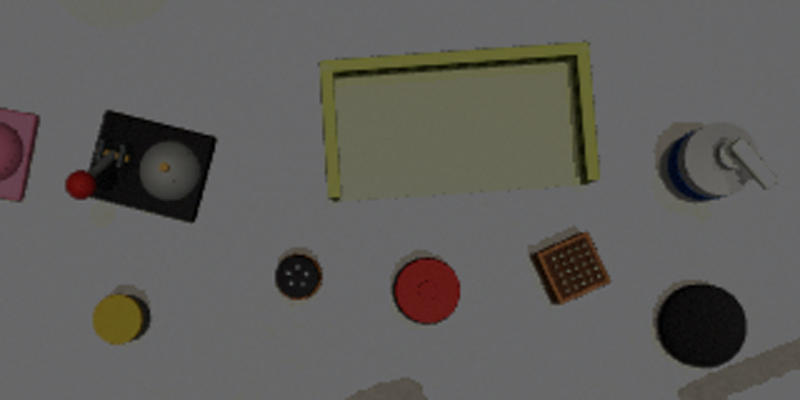

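The crop confirms it: the black base with the chrome dome at crop (167,170) and the red-knobbed lever at crop (80,184) are the real bell, and the pink one at the left edge is not. The measured sizes match: pot 67 mm, shaker 49, bay 287x147, bell 100x131.

Plan: grip each object lightly with the fingers closing along bay x and slide it in at constant height, pot first. Targets are bay origin ≈(0.6176,-0.0457), yaw 0.047; bell (0.583,0.298), yaw -0.278. I move above the pot first.

Emit:
{"api": "move_arm", "payload": {
  "motion": [
    {"dx": 0.394, "dy": -0.359, "rz": -1.18},
    {"dx": 0.394, "dy": -0.359, "rz": -1.18},
    {"dx": 0.394, "dy": -0.359, "rz": -1.18},
    {"dx": 0.394, "dy": -0.359, "rz": -1.18},
    {"dx": 0.394, "dy": -0.359, "rz": -1.18},
    {"dx": 0.394, "dy": -0.359, "rz": -1.18},
    {"dx": 0.394, "dy": -0.359, "rz": -1.18},
    {"dx": 0.394, "dy": -0.359, "rz": -1.18},
    {"dx": 0.394, "dy": -0.359, "rz": -1.18},
    {"dx": 0.394, "dy": -0.359, "rz": -1.18}
  ],
  "newtons": 25
}}

```text
$.motion[0]: bad value
```

Emit:
{"api": "move_arm", "payload": {
  "motion": [
    {"dx": 0.04, "dy": -0.036, "dz": 0, "rx": 0, "ry": 0, "rz": -0.12, "claw": 1}
  ],
  "newtons": 25
}}

```text
t: 0.22
position: [0.2528, -0.4498, 0.2296]
tool_rot: [-3.019, -0.862, 0.001]
force: [1.1, 0.8, -0.1]
opening: 0.0854
finger_force: 0.0
```

Emit:
{"api": "move_arm", "payload": {
  "motion": [
    {"dx": 0.39, "dy": -0.278, "dz": 0, "rx": 0, "ry": 0, "rz": -1.06, "claw": 1},
    {"dx": 0.39, "dy": -0.278, "dz": 0, "rx": 0, "ry": 0, "rz": -1.06, "claw": 1},
    {"dx": 0.39, "dy": -0.278, "dz": 0, "rx": 0, "ry": 0, "rz": -1.06, "claw": 1},
    {"dx": 0.39, "dy": -0.278, "dz": 0, "rx": 0, "ry": 0, "rz": -1.06, "claw": 1},
    {"dx": 0.39, "dy": -0.278, "dz": 0, "rx": 0, "ry": 0, "rz": -1.06, "claw": 1},
    {"dx": 0.39, "dy": -0.278, "dz": 0, "rx": 0, "ry": 0, "rz": -1.06, "claw": 1},
    {"dx": 0.39, "dy": -0.278, "dz": 0, "rx": 0, "ry": 0, "rz": -1.06, "claw": 1},
    {"dx": 0.39, "dy": -0.278, "dz": 0, "rx": 0, "ry": 0, "rz": -1.06, "claw": 1},
    {"dx": 0.39, "dy": -0.278, "dz": 0, "rx": 0, "ry": 0, "rz": -1.06, "claw": 1},
    {"dx": 0.39, "dy": -0.278, "dz": 0, "rx": 0, "ry": 0, "rz": -1.06, "claw": 1}
  ],
  "newtons": 25
}}

```text
t: 1.48
position: [0.4375, -0.0071, 0.2308]
tool_rot: [-2.169, -2.272, 0.002]
force: [-1.0, -0.1, -0.2]
opening: 0.0856
finger_force: 0.0
```

```bash
cat > ck.py <<'E'
from h import *
p,_=cams.capture('scene');n='scene'
for nm,lo,hi,box,z in(('pot',(0,150,60),(8,255,255),(250,155,285,190),.066),('cap',(0,0,0),(179,255,55),(280,188,305,206),.066),('picks',(5,80,20),(25,255,255),(215,130,250,165),.03)):
    b=blobs(p,lo,hi,box)
    if b:
        (u,v),(a,c2),_=cv2.fitEllipse(b[0]) if len(b[0])>5 else 0; print(nm,round(u),round(v),round(a),round(c2),ray(n,u,v,z)[:2].round(4))
E
python3 ck.py
```

```text
pot 266 169 18 20 [0.4438 0.0025]
cap 292 199 13 13 [0.4595 0.1374]
picks 231 148 21 23 [ 0.4608 -0.1584]
```

```bash
cat > wr.py <<'E'
import sys
from h import *
from scipy.spatial.transform import Rotation as Ro
s=bot.read_state();p,_=cams.capture('wrist');c=cams.calibration('wrist')
T=np.eye(4);T[:3,:3]=Ro.from_rotvec(s['tool_rot']).as_matrix();T[:3,3]=s['position'];E=T@c['tool_from_camera']
def wray(u,v,z):
    r=E[:3,:3]@np.array([(u-c['cx'])/c['fx'],(v-c['cy'])/c['fy'],1]);o=E[:3,3];return o+r*(z-o[2])/r[2]
cv2.imwrite(f'pics/w{sys.argv[1]}.png',p[:,:,::-1])
E
python3 - 1 <<'E'
exec(open('wr.py').read())
for b in blobs(p,(0,150,50),(8,255,255),(0,0,512,384),300)[:2]:
    (u,v),r=cv2.minEnclosingCircle(b);w=wray(u,v,.066);print(u,v,r,w.round(4),'diam',2*r*(E[2,3]-.066)/c['fx'])
E
```

```text
259.25 168.1875 29.706541061401367 [ 0.4388 -0.0019  0.066 ] diam 0.06549856774887618
```

Emit:
{"api": "move_arm", "payload": {
  "motion": [
    {"dx": 0.003, "dy": 0.001, "dz": 0.05, "rx": 0, "ry": 0, "rz": 0, "claw": 1},
    {"dx": 0.003, "dy": 0.001, "dz": 0.1, "rx": 0, "ry": 0, "rz": 0, "claw": 1},
    {"dx": 0.003, "dy": 0.001, "dz": 0.14, "rx": 0, "ry": 0, "rz": 0, "claw": 1},
    {"dx": 0.003, "dy": 0.001, "dz": 0.17, "rx": 0, "ry": 0, "rz": 0, "claw": 1},
    {"dx": 0.003, "dy": 0.001, "dz": 0.2, "rx": 0, "ry": 0, "rz": 0, "claw": 1},
    {"dx": 0.003, "dy": 0.001, "dz": 0.218, "rx": 0, "ry": 0, "rz": 0, "claw": 1},
    {"dx": 0.003, "dy": 0.001, "dz": 0.218, "rx": 0, "ry": 0, "rz": 0, "claw": 1}
  ],
  "newtons": 25
}}

```text
t: 2.45
position: [0.437, -0.0047, 0.0118]
tool_rot: [-2.17, -2.267, 0.004]
force: [0.8, -0.5, -0.2]
opening: 0.0854
finger_force: 0.0
```

Emit:
{"api": "move_arm", "payload": {
  "motion": [
    {"dx": 0, "dy": 0, "dz": 0, "rx": 0, "ry": 0, "rz": 0, "claw": 0.5},
    {"dx": 0, "dy": 0, "dz": 0, "rx": 0, "ry": 0, "rz": 0, "claw": 0.5},
    {"dx": 0, "dy": 0, "dz": 0, "rx": 0, "ry": 0, "rz": 0, "claw": 0.5},
    {"dx": 0, "dy": 0, "dz": 0, "rx": 0, "ry": 0, "rz": 0, "claw": 0.5},
    {"dx": 0, "dy": 0, "dz": 0, "rx": 0, "ry": 0, "rz": 0, "claw": 0.5}
  ],
  "newtons": 25
}}

```text
t: 3.08
position: [0.4395, -0.0043, 0.0144]
tool_rot: [2.168, 2.27, 0.0]
force: [-0.9, -3.6, 6.0]
opening: 0.0707
finger_force: 30.8
```

Emit:
{"api": "move_arm", "payload": {
  "motion": [
    {"dx": -0.005, "dy": 0.015, "dz": 0, "rx": 0, "ry": 0, "rz": 0, "claw": 0.5},
    {"dx": -0.01, "dy": 0.035, "dz": 0, "rx": 0, "ry": 0, "rz": 0, "claw": 0.5},
    {"dx": -0.016, "dy": 0.06, "dz": 0, "rx": 0, "ry": 0, "rz": 0, "claw": 0.5},
    {"dx": -0.024, "dy": 0.085, "dz": 0, "rx": 0, "ry": 0, "rz": 0, "claw": 0.5},
    {"dx": -0.032, "dy": 0.11, "dz": 0, "rx": 0, "ry": 0, "rz": 0, "claw": 0.5},
    {"dx": -0.04, "dy": 0.135, "dz": 0, "rx": 0, "ry": 0, "rz": 0, "claw": 0.5},
    {"dx": -0.046, "dy": 0.155, "dz": 0, "rx": 0, "ry": 0, "rz": 0, "claw": 0.5},
    {"dx": -0.05, "dy": 0.17, "dz": 0, "rx": 0, "ry": 0, "rz": 0, "claw": 0.5},
    {"dx": -0.05, "dy": 0.176, "dz": 0, "rx": 0, "ry": 0, "rz": 0, "claw": 0.5},
    {"dx": -0.05, "dy": 0.176, "dz": 0, "rx": 0, "ry": 0, "rz": 0, "claw": 0.5}
  ],
  "newtons": 25
}}

```text
t: 4.32
position: [0.6163, -0.0452, 0.0144]
tool_rot: [-2.168, -2.271, 0.002]
force: [-5.8, -0.2, 8.4]
opening: 0.071
finger_force: 31.1
```

Emit:
{"api": "move_arm", "payload": {
  "motion": [
    {"dx": 0, "dy": 0, "dz": 0, "rx": 0, "ry": 0, "rz": 0, "claw": 1},
    {"dx": 0, "dy": 0, "dz": 0, "rx": 0, "ry": 0, "rz": 0, "claw": 1},
    {"dx": 0, "dy": 0, "dz": 0, "rx": 0, "ry": 0, "rz": 0, "claw": 1},
    {"dx": 0, "dy": 0, "dz": -0.02, "rx": 0, "ry": 0, "rz": 0, "claw": 1},
    {"dx": 0, "dy": 0, "dz": -0.06, "rx": 0, "ry": 0, "rz": 0, "claw": 1},
    {"dx": 0, "dy": 0, "dz": -0.11, "rx": 0, "ry": 0, "rz": 0, "claw": 1},
    {"dx": 0, "dy": 0, "dz": -0.16, "rx": 0, "ry": 0, "rz": 0, "claw": 1},
    {"dx": 0, "dy": 0, "dz": -0.21, "rx": 0, "ry": 0, "rz": 0, "claw": 1},
    {"dx": 0, "dy": 0, "dz": -0.21, "rx": 0, "ry": 0, "rz": 0, "claw": 1}
  ],
  "newtons": 25
}}

```text
t: 5.45
position: [0.6195, -0.0459, 0.2321]
tool_rot: [2.161, 2.263, 0.013]
force: [0.1, 0.2, 0.3]
opening: 0.0854
finger_force: 0.0
```

Emit:
{"api": "move_arm", "payload": {
  "motion": [
    {"dx": 0.06, "dy": -0.05, "dz": 0, "rx": 0, "ry": 0, "rz": 0, "claw": 1},
    {"dx": 0.12, "dy": -0.1, "dz": 0, "rx": 0, "ry": 0, "rz": 0, "claw": 1},
    {"dx": 0.184, "dy": -0.152, "dz": 0, "rx": 0, "ry": 0, "rz": 0, "claw": 1},
    {"dx": 0.184, "dy": -0.152, "dz": 0, "rx": 0, "ry": 0, "rz": 0, "claw": 1},
    {"dx": 0.184, "dy": -0.152, "dz": 0, "rx": 0, "ry": 0, "rz": 0, "claw": 1},
    {"dx": 0.184, "dy": -0.152, "dz": 0, "rx": 0, "ry": 0, "rz": 0, "claw": 1},
    {"dx": 0.184, "dy": -0.152, "dz": 0, "rx": 0, "ry": 0, "rz": 0, "claw": 1}
  ],
  "newtons": 25
}}

```text
t: 6.32
position: [0.4572, 0.1304, 0.2231]
tool_rot: [2.171, 2.27, -0.001]
force: [1.5, 0.1, -0.4]
opening: 0.0852
finger_force: 0.0
```

```bash
python3 - 2 <<'E'
exec(open('wr.py').read())
u0,v0=259,168
print(s['position'])
for b in blobs(p,(0,0,0),(179,255,70),(180,90,340,240),300)[:3]+blobs(p,(3,120,60),(20,255,255),(180,90,340,240),30)[:2]:
    (u,v),r=cv2.minEnclosingCircle(b);w=wray(u,v,.066);print(u,v,r,w.round(4),'diam',2*r*(E[2,3]-.066)/c['fx'])
t,_=cams.capture('top')
for nm,lo,hi,box in(('pot',(0,150,80),(8,255,255),(255,130,370,245)),):
  for b in blobs(t,lo,hi,box)[:1]:
    (u,v),r=cv2.minEnclosingCircle(b);print(nm,u,v,ray('top',u,v,.066))
E
```

```text
[0.45720591 0.13039127 0.22307277]
258.4634094238281 169.6219482421875 22.205717086791992 [0.4577 0.1362 0.066 ] diam 0.04770304022622292
257.0 162.5 20.155742645263672 [0.4557 0.144  0.066 ] diam 0.043299218774984126
pot 314.2808837890625 158.67977905273438 [ 0.61586351 -0.04661273  0.066     ]
```

View pics/w2.png

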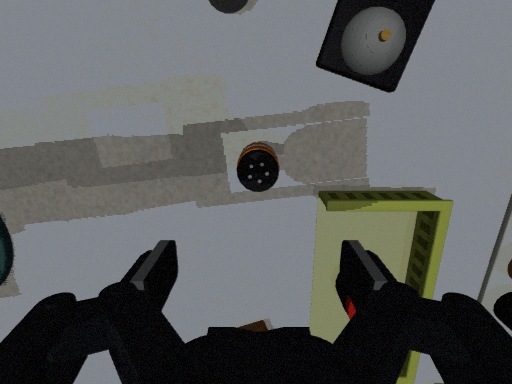

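Wrist view: the shaker cap is at (258,168), giving ≈(0.457,0.133), which agrees with the top camera. The pot stands at (0.616,-0.047), inside the bay. I go down on the shaker and grip it.

Emit:
{"api": "move_arm", "payload": {
  "motion": [
    {"dx": 0.002, "dy": 0, "dz": 0.05, "rx": 0, "ry": 0, "rz": 0, "claw": 1},
    {"dx": 0.002, "dy": 0, "dz": 0.1, "rx": 0, "ry": 0, "rz": 0, "claw": 1},
    {"dx": 0.002, "dy": 0, "dz": 0.14, "rx": 0, "ry": 0, "rz": 0, "claw": 1},
    {"dx": 0.002, "dy": 0, "dz": 0.175, "rx": 0, "ry": 0, "rz": 0, "claw": 1},
    {"dx": 0.002, "dy": 0, "dz": 0.2, "rx": 0, "ry": 0, "rz": 0, "claw": 0.7},
    {"dx": 0.002, "dy": 0, "dz": 0.21, "rx": 0, "ry": 0, "rz": 0, "claw": 0.4},
    {"dx": 0.002, "dy": 0, "dz": 0.21, "rx": 0, "ry": 0, "rz": 0, "claw": 0.25},
    {"dx": 0.002, "dy": 0, "dz": 0.21, "rx": 0, "ry": 0, "rz": 0, "claw": 0.05},
    {"dx": 0.002, "dy": 0, "dz": 0.21, "rx": 0, "ry": 0, "rz": 0, "claw": 0.05},
    {"dx": 0.002, "dy": 0, "dz": 0.21, "rx": 0, "ry": 0, "rz": 0, "claw": 0.05}
  ],
  "newtons": 20
}}

```text
t: 7.68
position: [0.4568, 0.1333, 0.0139]
tool_rot: [2.169, 2.271, 0.001]
force: [-0.3, -0.0, -1.5]
opening: 0.0495
finger_force: 21.5
```

Emit:
{"api": "move_arm", "payload": {
  "motion": [
    {"dx": -0.015, "dy": 0, "dz": 0.001, "rx": 0, "ry": 0, "rz": 0, "claw": 0.05},
    {"dx": -0.035, "dy": 0, "dz": 0.001, "rx": 0, "ry": 0, "rz": 0, "claw": 0.05},
    {"dx": -0.06, "dy": 0, "dz": 0.001, "rx": 0, "ry": 0, "rz": 0, "claw": 0.05},
    {"dx": -0.08, "dy": 0.01, "dz": 0.001, "rx": 0, "ry": 0, "rz": 0, "claw": 0.05},
    {"dx": -0.094, "dy": 0.025, "dz": 0.001, "rx": 0, "ry": 0, "rz": 0, "claw": 0.05},
    {"dx": -0.094, "dy": 0.05, "dz": 0.001, "rx": 0, "ry": 0, "rz": 0, "claw": 0.05},
    {"dx": -0.094, "dy": 0.08, "dz": 0.001, "rx": 0, "ry": 0, "rz": 0, "claw": 0.05},
    {"dx": -0.094, "dy": 0.11, "dz": 0.001, "rx": 0, "ry": 0, "rz": 0, "claw": 0.05},
    {"dx": -0.094, "dy": 0.138, "dz": 0.001, "rx": 0, "ry": 0, "rz": 0, "claw": 0.05},
    {"dx": -0.094, "dy": 0.152, "dz": 0.001, "rx": 0, "ry": 0, "rz": 0, "claw": 0.05}
  ],
  "newtons": 20
}}

```text
t: 8.93
position: [0.6124, 0.0449, 0.0138]
tool_rot: [-2.169, -2.271, 0.005]
force: [-9.2, 0.6, 10.5]
opening: 0.0491
finger_force: 22.8
```

Emit:
{"api": "move_arm", "payload": {
  "motion": [
    {"dx": 0, "dy": 0, "dz": 0, "rx": 0, "ry": 0, "rz": 0, "claw": 0.05},
    {"dx": 0, "dy": 0, "dz": 0, "rx": 0, "ry": 0, "rz": 0, "claw": 1},
    {"dx": 0, "dy": 0, "dz": 0, "rx": 0, "ry": 0, "rz": 0, "claw": 1},
    {"dx": 0, "dy": 0, "dz": 0, "rx": 0, "ry": 0, "rz": 0, "claw": 1},
    {"dx": 0, "dy": 0, "dz": -0.02, "rx": 0, "ry": 0, "rz": 0, "claw": 1},
    {"dx": 0, "dy": 0, "dz": -0.06, "rx": 0, "ry": 0, "rz": 0, "claw": 1},
    {"dx": 0, "dy": 0, "dz": -0.11, "rx": 0, "ry": 0, "rz": 0, "claw": 1},
    {"dx": 0, "dy": 0, "dz": -0.16, "rx": 0, "ry": 0, "rz": 0, "claw": 1},
    {"dx": 0, "dy": 0, "dz": -0.21, "rx": 0, "ry": 0, "rz": 0, "claw": 1},
    {"dx": 0, "dy": 0, "dz": -0.21, "rx": 0, "ry": 0, "rz": 0, "claw": 1}
  ],
  "newtons": 20
}}

```text
t: 10.18
position: [0.6152, 0.0464, 0.231]
tool_rot: [2.162, 2.264, 0.015]
force: [0.6, -0.4, 0.6]
opening: 0.0855
finger_force: 0.0
```

Emit:
{"api": "move_arm", "payload": {
  "motion": [
    {"dx": -0.05, "dy": -0.04, "dz": 0, "rx": 0, "ry": 0, "rz": -0.1, "claw": 1},
    {"dx": -0.1, "dy": -0.08, "dz": 0, "rx": 0, "ry": 0, "rz": -0.2, "claw": 1},
    {"dx": -0.15, "dy": -0.12, "dz": 0, "rx": 0, "ry": 0, "rz": -0.3, "claw": 1},
    {"dx": -0.199, "dy": -0.161, "dz": 0, "rx": 0, "ry": 0, "rz": -0.33, "claw": 1},
    {"dx": -0.199, "dy": -0.161, "dz": 0, "rx": 0, "ry": 0, "rz": -0.33, "claw": 1},
    {"dx": -0.199, "dy": -0.161, "dz": 0, "rx": 0, "ry": 0, "rz": -0.33, "claw": 1},
    {"dx": -0.199, "dy": -0.161, "dz": 0, "rx": 0, "ry": 0, "rz": -0.33, "claw": 1}
  ],
  "newtons": 20
}}

```text
t: 11.05
position: [0.4616, -0.1587, 0.2222]
tool_rot: [-1.765, -2.599, -0.001]
force: [-1.0, -0.1, -0.8]
opening: 0.0857
finger_force: 0.0
```

```bash
python3 - 3 <<'E'
exec(open('wr.py').read())
print(s['position'],s['tool_rot'])
for b in blobs(p,(5,80,20),(25,255,255),(180,80,350,260),300)[:2]:
    R=cv2.minAreaRect(b);w=np.array([wray(u,v,.052) for u,v in cv2.boxPoints(R)])[:,:2];d=np.roll(w,-1,0)-w
    print(R,w.mean(0),np.linalg.norm(d,axis=1),np.degrees(np.arctan2(d[:,1],d[:,0])))
t,_=cams.capture('top')
for nm,lo,hi,box in(('pot',(0,150,80),(8,255,255),(255,130,370,245)),('cap',(0,0,0),(179,255,50),(268,135,297,185))):
  for b in blobs(t,lo,hi,box)[:1]:
    (u,v),r=cv2.minEnclosingCircle(b);print(nm,u,v,r,ray('top',u,v,.066))
cv2.imwrite('pics/cmb.png',np.hstack([p[60:300,130:400,::-1],t[110:350,200:470,::-1]]))
E
```

```text
[ 0.46155405 -0.15874959  0.22219801] [-1.76470496e+00 -2.59879297e+00 -7.31770803e-04]
((256.393310546875, 169.6245574951172), (55.69075012207031, 52.252742767333984), 88.60282135009766) [ 0.45924888 -0.1578443 ] [0.05820161 0.06540671 0.06181598 0.06550664] [  23.01627423  -65.54354824 -156.89942939  111.2925715 ]
pot 314.1153869628906 158.88461303710938 12.577082633972168 [ 0.61532397 -0.04615823  0.066     ]
cap 279.564208984375 161.11468505859375 9.248038291931152 [0.61151493 0.04583791 0.066     ]
```

View pics/cmb.png

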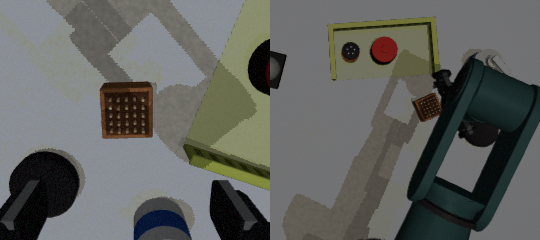

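Combined view: the picks are at crop (127,112), square to the fingers (yaw 22°). The pot and shaker stand inside the bay at (384,50) and (350,51). I descend on the picks.

Emit:
{"api": "move_arm", "payload": {
  "motion": [
    {"dx": -0.002, "dy": -0.001, "dz": 0.05, "rx": 0, "ry": 0, "rz": 0, "claw": 1},
    {"dx": -0.002, "dy": -0.001, "dz": 0.1, "rx": 0, "ry": 0, "rz": 0, "claw": 1},
    {"dx": -0.002, "dy": -0.001, "dz": 0.14, "rx": 0, "ry": 0, "rz": 0, "claw": 1},
    {"dx": -0.002, "dy": -0.001, "dz": 0.175, "rx": 0, "ry": 0, "rz": 0, "claw": 1},
    {"dx": -0.002, "dy": -0.001, "dz": 0.2, "rx": 0, "ry": 0, "rz": 0, "claw": 1},
    {"dx": -0.002, "dy": -0.001, "dz": 0.21, "rx": 0, "ry": 0, "rz": 0, "claw": 0.7},
    {"dx": -0.002, "dy": -0.001, "dz": 0.21, "rx": 0, "ry": 0, "rz": 0, "claw": 0.5},
    {"dx": -0.002, "dy": -0.001, "dz": 0.21, "rx": 0, "ry": 0, "rz": 0, "claw": 0.3},
    {"dx": -0.002, "dy": -0.001, "dz": 0.21, "rx": 0, "ry": 0, "rz": 0, "claw": 0.3},
    {"dx": -0.002, "dy": -0.001, "dz": 0.21, "rx": 0, "ry": 0, "rz": 0, "claw": 0.3}
  ],
  "newtons": 20
}}

```text
t: 12.4
position: [0.4611, -0.1623, 0.0129]
tool_rot: [1.766, 2.596, 0.0]
force: [1.5, 0.1, -0.8]
opening: 0.0603
finger_force: 22.8
```

Emit:
{"api": "move_arm", "payload": {
  "motion": [
    {"dx": 0.006, "dy": 0.009, "dz": 0.001, "rx": 0, "ry": 0, "rz": 0.08, "claw": 0.3},
    {"dx": 0.012, "dy": 0.019, "dz": 0.001, "rx": 0, "ry": 0, "rz": 0.18, "claw": 0.3},
    {"dx": 0.019, "dy": 0.029, "dz": 0.001, "rx": 0, "ry": 0, "rz": 0.28, "claw": 0.3},
    {"dx": 0.014, "dy": 0.042, "dz": 0.001, "rx": 0, "ry": 0, "rz": 0.33, "claw": 0.3},
    {"dx": 0.006, "dy": 0.062, "dz": 0.001, "rx": 0, "ry": 0, "rz": 0.33, "claw": 0.3},
    {"dx": -0.005, "dy": 0.087, "dz": 0.001, "rx": 0, "ry": 0, "rz": 0.33, "claw": 0.3},
    {"dx": -0.016, "dy": 0.113, "dz": 0.001, "rx": 0, "ry": 0, "rz": 0.33, "claw": 0.3},
    {"dx": -0.026, "dy": 0.137, "dz": 0.001, "rx": 0, "ry": 0, "rz": 0.33, "claw": 0.3},
    {"dx": -0.034, "dy": 0.155, "dz": 0.001, "rx": 0, "ry": 0, "rz": 0.33, "claw": 0.3},
    {"dx": -0.036, "dy": 0.158, "dz": 0.001, "rx": 0, "ry": 0, "rz": 0.33, "claw": 0.3}
  ],
  "newtons": 20
}}

```text
t: 13.65
position: [0.6214, -0.1374, 0.0129]
tool_rot: [-2.169, -2.272, 0.0]
force: [-7.2, 2.3, 9.4]
opening: 0.0601
finger_force: 23.7
```

Emit:
{"api": "move_arm", "payload": {
  "motion": [
    {"dx": 0, "dy": 0, "dz": 0, "rx": 0, "ry": 0, "rz": 0, "claw": 0.3},
    {"dx": 0, "dy": 0, "dz": 0, "rx": 0, "ry": 0, "rz": 0, "claw": 1},
    {"dx": 0, "dy": 0, "dz": 0, "rx": 0, "ry": 0, "rz": 0, "claw": 1},
    {"dx": 0, "dy": 0, "dz": 0, "rx": 0, "ry": 0, "rz": 0, "claw": 1},
    {"dx": 0, "dy": 0, "dz": -0.02, "rx": 0, "ry": 0, "rz": 0, "claw": 1},
    {"dx": 0, "dy": 0, "dz": -0.06, "rx": 0, "ry": 0, "rz": 0, "claw": 1},
    {"dx": 0, "dy": 0, "dz": -0.11, "rx": 0, "ry": 0, "rz": 0, "claw": 1},
    {"dx": 0, "dy": 0, "dz": -0.16, "rx": 0, "ry": 0, "rz": 0, "claw": 0},
    {"dx": 0, "dy": 0, "dz": -0.21, "rx": 0, "ry": 0, "rz": 0, "claw": -1},
    {"dx": 0, "dy": 0, "dz": -0.21, "rx": 0, "ry": 0, "rz": 0, "claw": -1}
  ],
  "newtons": 20
}}

```text
t: 14.9
position: [0.6235, -0.1383, 0.2303]
tool_rot: [2.161, 2.262, 0.01]
force: [0.0, -0.1, 0.5]
opening: 0.0321
finger_force: 0.0
```

Emit:
{"api": "move_arm", "payload": {
  "motion": [
    {"dx": 0.06, "dy": -0.013, "dz": 0, "rx": 0, "ry": 0, "rz": 0.04, "claw": -1},
    {"dx": 0.12, "dy": -0.026, "dz": 0, "rx": 0, "ry": 0, "rz": 0.08, "claw": -1},
    {"dx": 0.18, "dy": -0.039, "dz": 0, "rx": 0, "ry": 0, "rz": 0.12, "claw": -1},
    {"dx": 0.24, "dy": -0.052, "dz": 0, "rx": 0, "ry": 0, "rz": 0.16, "claw": -1},
    {"dx": 0.3, "dy": -0.065, "dz": 0, "rx": 0, "ry": 0, "rz": 0.2, "claw": -1},
    {"dx": 0.36, "dy": -0.078, "dz": 0, "rx": 0, "ry": 0, "rz": 0.24, "claw": -1},
    {"dx": 0.42, "dy": -0.09, "dz": 0, "rx": 0, "ry": 0, "rz": 0.28, "claw": -1},
    {"dx": 0.48, "dy": -0.1, "dz": 0, "rx": 0, "ry": 0, "rz": 0.325, "claw": -1},
    {"dx": 0.504, "dy": -0.106, "dz": 0, "rx": 0, "ry": 0, "rz": 0.325, "claw": -1},
    {"dx": 0.504, "dy": -0.106, "dz": 0, "rx": 0, "ry": 0, "rz": 0.325, "claw": -1}
  ],
  "newtons": 20
}}

```text
t: 16.15
position: [0.4906, 0.3626, 0.2208]
tool_rot: [-2.505, -1.895, 0.002]
force: [0.3, -0.0, -0.1]
opening: 0.0001
finger_force: 0.0
```

```bash
python3 - 4 <<'E'
exec(open('wr.py').read())
print(s['position'],s['tool_rot'])
for b in blobs(p,(0,150,60),(8,255,255),(0,0,512,384),60)[:3]:
    (u,v),r=cv2.minEnclosingCircle(b);print('red',u,v,r,wray(u,v,.135).round(4),'diam',2*r*(E[2,3]-.135)/c['fx'])
t,_=cams.capture('top')
for b in blobs(t,(5,80,20),(25,255,255),(320,130,365,190),100)[:1]:
    R=cv2.minAreaRect(b);w=world('top',cv2.boxPoints(R),.052)[:,:2];print('picks',w.mean(0),w.round(3).tolist())
sc,_=cams.capture('scene')
cv2.imwrite('pics/cmb2.png',np.hstack([cv2.resize(t[110:260,140:380,::-1],(480,300)),cv2.resize(sc[150:300,160:400,::-1],(480,300))])[:, :800] if 0 else np.vstack([cv2.resize(t[110:260,140:380,::-1],(480,300)),cv2.resize(sc[150:300,160:400,::-1],(480,300))]))
E
```

```text
[0.49060472 0.36263075 0.22075615] [-2.50532629e+00 -1.89537802e+00  1.85140916e-03]
red 331.99884033203125 194.85897827148438 17.124120712280273 [0.5525 0.3453 0.135 ] diam 0.02804454503971551
picks [ 0.61782534 -0.13489869] [[0.648, -0.098], [0.654, -0.168], [0.587, -0.172], [0.582, -0.102]]
```

View pics/cmb2.png

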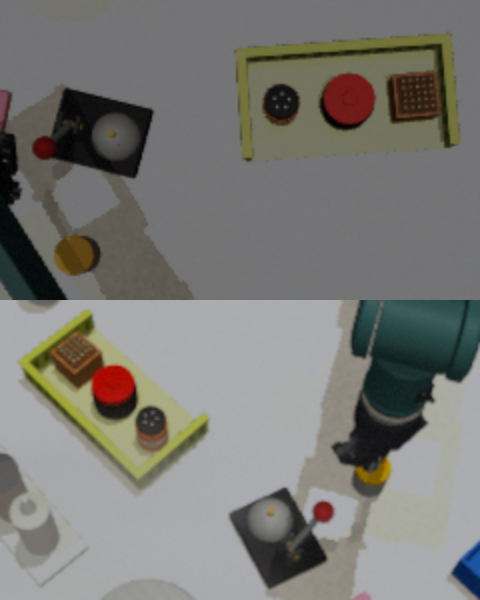

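View pics/w4.png

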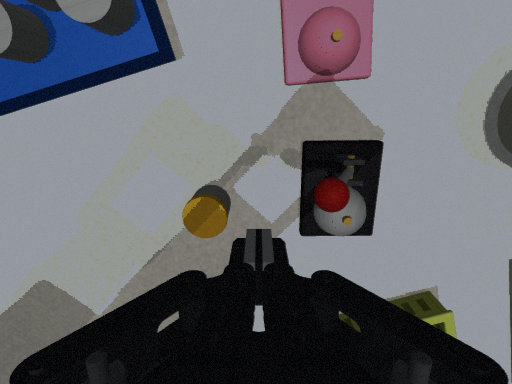

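Both views show the shaker, pot and picks upright and fully inside the bay, at (281,103), (349,100) and (415,96) in the top half. The wrist view shows the black bell's knob at (332,195), giving (0.5525,0.3453), directly ahead along tool +y with no lateral offset. I lower behind it and push.

Emit:
{"api": "move_arm", "payload": {
  "motion": [
    {"dx": 0, "dy": 0, "dz": 0.04, "rx": 0, "ry": 0, "rz": 0, "claw": -1},
    {"dx": 0, "dy": 0, "dz": 0.08, "rx": 0, "ry": 0, "rz": 0, "claw": -1},
    {"dx": 0, "dy": 0, "dz": 0.102, "rx": 0, "ry": 0, "rz": 0, "claw": -1},
    {"dx": 0, "dy": 0, "dz": 0.102, "rx": 0, "ry": 0, "rz": 0, "claw": -1},
    {"dx": 0, "dy": 0.015, "dz": 0.102, "rx": 0, "ry": 0, "rz": 0, "claw": -1},
    {"dx": 0, "dy": 0.03, "dz": 0.102, "rx": 0, "ry": 0, "rz": 0, "claw": -1},
    {"dx": 0, "dy": 0.045, "dz": 0.102, "rx": 0, "ry": 0, "rz": 0, "claw": -1},
    {"dx": 0, "dy": 0.06, "dz": 0.102, "rx": 0, "ry": 0, "rz": 0, "claw": -1},
    {"dx": 0, "dy": 0.07, "dz": 0.102, "rx": 0, "ry": 0, "rz": 0, "claw": -1},
    {"dx": 0, "dy": 0.07, "dz": 0.102, "rx": 0, "ry": 0, "rz": 0, "claw": -1}
  ],
  "newtons": 20
}}

```text
t: 17.55
position: [0.5599, 0.3415, 0.119]
tool_rot: [2.509, 1.89, -0.0]
force: [-3.1, 0.3, 1.2]
opening: -0.0001
finger_force: 1.5
```

Emit:
{"api": "move_arm", "payload": {
  "motion": [
    {"dx": 0, "dy": 0.012, "dz": 0, "rx": 0, "ry": 0, "rz": 0, "claw": -1},
    {"dx": 0, "dy": 0.024, "dz": 0, "rx": 0, "ry": 0, "rz": 0, "claw": -1},
    {"dx": 0, "dy": 0.035, "dz": 0, "rx": 0, "ry": 0, "rz": 0, "claw": -1},
    {"dx": 0, "dy": 0.043, "dz": 0, "rx": 0, "ry": 0, "rz": 0, "claw": -1},
    {"dx": 0, "dy": 0.043, "dz": 0, "rx": 0, "ry": 0, "rz": 0, "claw": -1}
  ],
  "newtons": 20
}}

```text
t: 18.18
position: [0.6002, 0.3296, 0.1176]
tool_rot: [-2.508, -1.89, 0.004]
force: [-3.3, 2.5, -2.8]
opening: 0.0001
finger_force: 2.0
```

```bash
python3 - 5 <<'E'
exec(open('wr.py').read())
print(s['position'],s['force'])
for b in blobs(p,(0,150,60),(8,255,255),(0,0,512,384),60)[:3]:
    (u,v),r=cv2.minEnclosingCircle(b);w=wray(u,v,.138);print('red',u,v,w.round(4),'diam',2*r*(E[2,3]-.138)/c['fx'],'along',(w[:2]-[.5525,.3453])@[.962,-.272])
E
```

```text
[0.60022313 0.32959359 0.117618  ] [-3.31230423  2.50727578 -2.80218668]
red 316.9956970214844 256.951416015625 [0.6298 0.3238 0.138 ] diam 0.026723891310759123 along 0.08022584760377285
```

Emit:
{"api": "move_arm", "payload": {
  "motion": [
    {"dx": 0, "dy": 0.004, "dz": 0, "rx": 0, "ry": 0, "rz": 0, "claw": -1},
    {"dx": 0, "dy": 0.008, "dz": 0, "rx": 0, "ry": 0, "rz": 0, "claw": -1},
    {"dx": 0, "dy": 0.011, "dz": 0, "rx": 0, "ry": 0, "rz": 0, "claw": -1},
    {"dx": 0, "dy": 0.011, "dz": 0, "rx": 0, "ry": 0, "rz": 0, "claw": -1}
  ],
  "newtons": 20
}}

```text
t: 18.73
position: [0.6071, 0.3275, 0.1181]
tool_rot: [-2.503, -1.89, 0.013]
force: [-12.5, 2.1, -1.8]
opening: -0.0001
finger_force: 6.4
```

Force rose to 12.5 N (spring about 4 N), so the lever is against its stop. I add a slight extra push, then retreat.

Emit:
{"api": "move_arm", "payload": {
  "motion": [
    {"dx": 0, "dy": 0.002, "dz": 0, "rx": 0, "ry": 0, "rz": 0, "claw": -1},
    {"dx": 0, "dy": 0.002, "dz": 0, "rx": 0, "ry": 0, "rz": 0, "claw": -1},
    {"dx": 0, "dy": -0.03, "dz": 0, "rx": 0, "ry": 0, "rz": 0, "claw": -1},
    {"dx": 0, "dy": -0.08, "dz": 0, "rx": 0, "ry": 0, "rz": 0, "claw": -1},
    {"dx": 0, "dy": -0.13, "dz": 0, "rx": 0, "ry": 0, "rz": 0, "claw": -1},
    {"dx": 0, "dy": -0.15, "dz": 0, "rx": 0, "ry": 0, "rz": 0, "claw": -1},
    {"dx": 0, "dy": -0.15, "dz": -0.06, "rx": 0, "ry": 0, "rz": 0, "claw": -1},
    {"dx": 0, "dy": -0.15, "dz": -0.12, "rx": 0, "ry": 0, "rz": 0, "claw": -1},
    {"dx": 0, "dy": -0.15, "dz": -0.12, "rx": 0, "ry": 0, "rz": 0, "claw": -1},
    {"dx": 0, "dy": -0.15, "dz": -0.12, "rx": 0, "ry": 0, "rz": 0, "claw": -1}
  ],
  "newtons": 20
}}

```text
t: 19.98
position: [0.4684, 0.3678, 0.2405]
tool_rot: [2.509, 1.888, 0.006]
force: [0.6, 0.4, -0.9]
opening: -0.0002
finger_force: 0.0
```

```bash
python3 - 6 <<'E'
exec(open('wr.py').read())
print(s['position'],s['force'])
for b in blobs(p,(0,150,60),(8,255,255),(0,0,512,384),60)[:3]:
    (u,v),r=cv2.minEnclosingCircle(b);print('red',u,v,wray(u,v,.135).round(4))
t,_=cams.capture('top');cv2.imwrite('pics/fin.png',cv2.resize(t[110:270,130:450,::-1],None,fx=2.5,fy=2.5))
E
```

```text
[0.46839739 0.36784455 0.24045483] [ 0.5706395   0.40028527 -0.88533779]
red 350.9051513671875 186.86561584472656 [0.5526 0.3453 0.135 ]
```

View pics/fin.png

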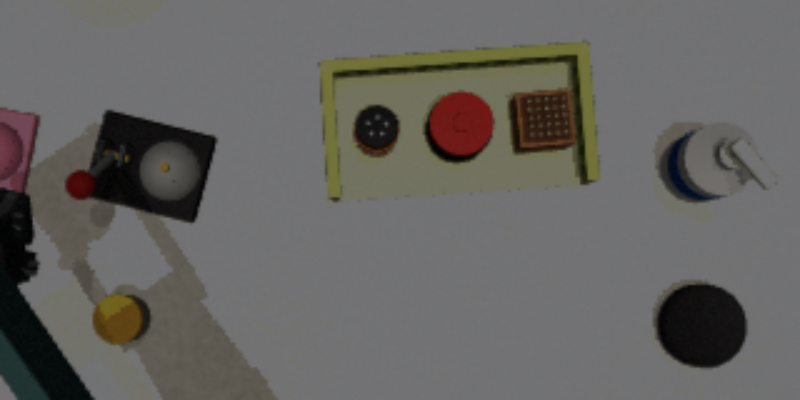

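The shaker (376,128), pot (461,125) and picks (543,120) stand inside the bay. The knob is back at rest at (80,184), and the tin, dishes and pump have not moved. Handing in.

```bash
python3 -c "from cell import ticket; print(ticket.sign_off())"
```

```text
the job is handed in; nothing more can be done
None
```

The pot, shaker and picks all stand inside the lime-green bay, the black bell's lever was pushed to its stop and sprang back, the bystanders weren't moved, and the job was handed in at about 20 s; no verdict was returned.

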